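Angle a long scraper out of the utensil box

TASK

The long scraper lies in the wooden utensil box, and the opening in the top of the box is shorter than the scraper. Take it by the handle, bring it out through the opening handle end first, tilted, with the blade following from under the long cover board, and finish holding it still in the gripper, roughly level, with its whole length well clear above the box (a hand's breadth or so). Do not let go of it at the end, and leave the tin, the jar, the salt shaker and the egg timer where they stand.

Things in the scene. Friction and masses are not known exactly. Their poses are not given: they have to be found in the camera images.
- utensil_box: Low plain wooden box fixed to the worktop, 162 (x) x 366 (y) x 68 mm high. Origin: centre of its underside; y along its length, roughly to the robot's left, z up. Walls 8, floor 6 mm thick; inside, y runs from -175 to +175, x from -70 to +70 mm. Fixed cover boards close both ends of its top: a long one at the -y end, a short one at the +y end.
- box_opening (a point): Centre of the opening in the box's top, level with the top of the cover boards (z = 68 mm), 51 mm towards +y from the box's origin; axes as the box. The boards are 6 mm thick (underside at z = 62 mm). The opening is 192 mm long, from y = -45 (edge of the long board) to y = +147 mm (edge of the short board) of the box, and 140 mm wide.
- box_rests (a point): Midway between the tops of two low rests, 12 mm wide, that lie across the box's floor at y = -115 and y = +90 mm of the box and carry the scraper; their tops are at z = 18 mm.
- scraper: Long kitchen scraper, 294 mm, 50 to 100 g: flat blade, 60 mm wide and 98 mm long, and a straight flat handle 20 mm wide, 8 mm thick. It lies flat on the rests, blade under the long board, handle end near or partly under the short one. Origin: middle of the blade's edge, in mid-thickness (22 mm above the worktop); z runs to the handle end, y across its width, x through its thickness.
- scraper_tip (a point): Middle of the blade's edge of the scraper, 3 mm along its length from the origin.
- scraper_handle (a point): Point on the handle's axis, in mid-thickness, 170 mm from the blade's edge: a good place to grip, across the 20 mm width. The balance point is about 55 mm nearer the blade.
- scraper_end (a point): End of the handle, 292 mm from the blade's edge.
- tin: Bystander: food tin, 75 mm across, 110 mm high, standing behind the box. Origin: centre of its underside.
- jar: Bystander: glass jar with a screw lid, 72 mm across, 102 mm high, standing behind the box. Origin: centre of its underside.
- shaker: Bystander: salt shaker, 44 mm across, 90 mm high, standing to the right of the box. Origin: centre of its underside.
- timer: Bystander: round egg timer, 65 mm across, 57 mm high, standing to the left of the box. Origin: centre of its underside.

How it is judged:
By the outcome, as a careful person would: the job done as asked, in the order asked, and still so for the second after the job is handed in, while the arm keeps its last pose, push and grip.
It also fails if it takes over 38 s, if anything falls off the work surface, if the arm or the gripper's body presses on something with over 40 N, if the wrist force passes 120 N, or if a joint passes its speed limit or range.

ROBOT

A 6-joint arm with a two-finger parallel gripper is mounted at the origin on a cart in front of the work surface, level with it; the furniture and walls round the work are solid. World frame = base frame: x ahead of the robot, y to its left, z up, the work surface at z = 0. Lengths are in m, angles in rad, forces in N, time in s.
With the tool pointing down it reaches from about 0.375 to 0.9 m from the base axis. Payload 3.1 kg.
Tool frame: the origin (TCP) lies at the very end of the fingers, on their centre line; the grasp point (between the pads) lies 19 mm behind it; z points along the fingers, y is the line along which they close (so a half turn about z gives the same grasp; the last joint's range is limited). The gripper opens to 85 mm and grips with 20 to 120 N. Pads are 22 mm wide; open, the fingers measure 114 mm over their backs; the gripper's body (76 mm by 85 mm) begins 54 mm behind the grasp point. The pads swing forward as they close: fully open they stand 13 mm farther back than shut.
Start: joints at [-1.278, 0.527, 1.433, -0, 1.181, -0.178], TCP at [0.284, -0.557, 0.195] pointing down, gripper open.
Joint ranges: [-3.08, 3.08], [-0.75, 2.2], [0.22, 2.44], [-1.43, 4.57], [0, 2.65], [-2.85, 2.85]. Speed limits (rad/s): [2.79, 2.79, 3.14, 3.14, 3.14, 3.14].

INTERFACE

Orientations are given as a unit quaternion [x, y, z, w].
In Python, from station import manip gives the robot as it stands.
- The arm moves only by the shell command python3 -m handwheel 'ROWS' [FORCE]. ROWS is JSON, a list of rows, each a list of 7 numbers: the shift along the world's x, y, z in mm, then the turn, a rotation vector about the world's x, y, z in degrees, then the opening, from 0 (shut) to 1 (fully open). A call has exactly 10 rows; each row shifts and turns the commanded pose from where the row before left it; what a row does not reach is not made up. A row lasts 1/8 s, in which the tool goes at most 62.5 mm and 10.7 degrees, less where a joint would pass 70% of its speed; a pose out of reach is approached as far as the arm can. A call is refused whole if a number of a shift passes 62.5 or a number of a turn 10.7, either way. A call with a gripper value outside its range is refused whole. The fingers move at their own pace and stop on an object; FORCE is the grip in N (left out, the last holds). Time passes only in rows, so rows that do not move let the fingers close, or fill a call up. It gives the time, the measured TCP pose, the force, the opening and the grip force at its end, in the units of the state.
- manip.sense(): the state, without advancing time (a new reading comes with each control period).
- manip.snapshot(name): name is "side" or "top" or "wrist"; returns the picture (420x560x3 uint8, red, green, blue); there is no depth.
- manip.get_calibration(name): a dict with "K" (3x3 intrinsics, pixels), "k1" (the pictures are not rectified: a ray, as slopes to the right and down, at radius r is drawn at 1 + k1 r^2 times it, then the intrinsics apply), "rvec" (rotation vector, rad) and "tvec" (3), from world to camera coordinates, as OpenCV has them. Camera axes: x right, y down, z forward; pixel columns grow to the right and rows downward; lengths in m; the calibration is good to about 2 mm. A picture is of the moment at which its call begins: read the wrist's pose just before it. get_calibration takes no time and is no camera call; for the wrist camera it gives the pose at the moment of the call.
- manip.sign_off(): hands the job in; it is judged then, once.
The state is a dict: "t": time; "q": joint angles; "qd": joint speeds; "tau": joint torques, N m; "tcp_pos": TCP position; "tool_rot": TCP orientation; "force": force on the tool from outside, world axes, zero at the start; "ft_torque": the same for the moment, N m; "finger_gap": opening from 0.0 (shut) to 1.0 (fully open); "gripper_force": force on a finger pad.
Only numpy, scipy, OpenCV 4.12 (cv2) and the standard library are available. Lean on these libraries where they do the work, as an engineer would, in place of code of your own. Each camera call takes 0.05 s, during which the arm holds its last target. There are 200 camera calls.

## Working session

There is one attempt and no reset: what is moved stays moved. The work goes in short steps, Python scripts to look and compute and a shell command to move; the robot and the scene stay as the last step left them, time stands still between calls to the robot, and variables do not carry over. Pictures are saved under pics/ and viewed, at most 10 in all, crops included, and the job is handed in when it is done.

```bash
mkdir -p pics
cat > h.py <<'E'
import numpy as np,cv2
from station import manip
def cal(n):
    c=manip.get_calibration(n);R=cv2.Rodrigues(np.array(c["rvec"],float))[0]
    return np.array(c["K"],float),float(c["k1"]),R,np.array(c["tvec"],float).ravel()
def ray(c,u,v):
    K,k1,R,t=c
    d=cv2.undistortPoints(np.array([[[u,v]]],float),K,np.array([k1,0,0,0.]))[0,0]
    return -R.T@t,R.T@np.array([d[0],d[1],1])
def onz(c,u,v,z):
    o,d=ray(c,u,v);return o+d*(z-o[2])/d[2]
def proj(c,p):
    K,k1,R,t=c
    return cv2.projectPoints(np.array(p,float).reshape(-1,1,3),cv2.Rodrigues(R)[0],t,K,np.array([k1,0,0,0.]))[0][:,0]
def snap(n,f):
    im=manip.snapshot(n);cv2.imwrite("pics/"+f,im[:,:,::-1]);return im
E
python3 - <<'E'
from h import *
for n in("top","side"): 
    snap(n,n+"0.png");c=cal(n);print(n,-c[2].T@c[3],c[2][2])
print(manip.sense())
E
```

```text
top [0.48502277 0.00999128 1.43509421] [ 0.10923655 -0.01834308 -0.99384652]
side [0.02307365 0.91405358 0.70480365] [ 0.46629155 -0.72979096 -0.49997734]
{'t': 0.1, 'q': array([-1.27849159e+00,  5.28406222e-01,  1.43381166e+00,  2.61751703e-05,
        1.18136703e+00, -1.78488998e-01]), 'qd': array([ 0.00043552, -0.00104092, -0.00261315,  0.00121465,  0.00222162,
       -0.00075156]), 'tau': array([-1.25806326e-05, -4.43305707e+01, -1.78585428e+01, -2.39843766e-04,
        3.88880930e-03, -1.16080201e-05]), 'tcp_pos': array([ 0.28332379, -0.55628055,  0.19429931]), 'tool_rot': array([ 9.72422536e-01,  2.33223967e-01, -4.45740638e-05, -9.95208205e-04]), 'force': array([-0.03158954, -0.40425238, -0.67782298]), 'ft_torque': array([-0.07764057, -0.01764486,  0.04325701]), 'gripper_force': 0.0, 'finger_gap': 0.9988255745685006}
```

View pics/top0.png

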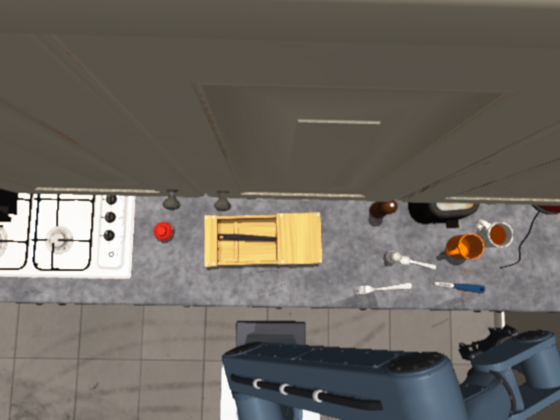

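View pics/side0.png

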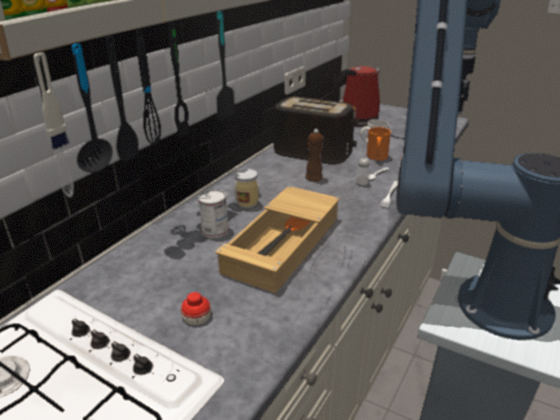

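The top view shows the box at about (205–322, 213–268), with the dark handle at (218–277, 238) and the timer at (163, 232). An overhead cabinet hides the tin and jar from above. In the side view the tin is at (213, 215), the jar at (247, 188) and the box at (222–338, 190–285). Next I'll measure the box corners and the handle.

Run:
```python
from h import *
im=cv2.imread("pics/top0.png");c=cal("top")
hsv=cv2.cvtColor(im,cv2.COLOR_BGR2HSV)
m=cv2.inRange(hsv,(10,90,60),(32,255,255));m[:200]=0;m[280:]=0;m[:,:190]=0;m[:,340:]=0
m=cv2.morphologyEx(m,cv2.MORPH_CLOSE,np.ones((3,3)))
cn=max(cv2.findContours(m,0,2)[0],key=cv2.contourArea)
r=cv2.minAreaRect(cn);b=cv2.boxPoints(r);print(r,b)
P=np.array([onz(c,*q,.068) for q in b]);print(P*1000,P.mean(0),[np.linalg.norm(P[i]-P[i-1]) for i in range(4)])
d=((hsv[:,:,2]<70)).astype(np.uint8)*255;d[:222]=0;d[255:]=0;d[:,:212]=0;d[:,282:]=0
cs=cv2.findContours(d,0,1)[0]
for k in cs:
    if cv2.contourArea(k)>20:
        x,y,w,h=cv2.boundingRect(k);f=cv2.fitLine(k,2,0,.01,.01).ravel();print(x,y,w,h,f)
        for u in(x,x+w):print(onz(c,u,f[3]+f[1]/f[0]*(u-f[2]),.026))
a=cv2.resize(im[195:285,120:400],None,fx=2.8,fy=2.8,interpolation=2)
s=cv2.imread("pics/side0.png");s=cv2.resize(s[155:295,170:400],(784,330),interpolation=2)
cv2.imwrite("pics/crop.png",np.vstack([a,s]))
cs=cal("side")
for n,q in dict(tin=(213,236),jar=(247,206),timer=(197,322),shk=(315,178)).items():print(n,onz(cs,*q,0))
```

```text
((262.3297424316406, 239.45547485351562), (52.007537841796875, 117.15071868896484), 88.38645935058594) [[203.0454  215.11137]
 [320.14966 211.81267]
 [321.61407 263.79956]
 [204.50983 267.09827]]
[[ 623.3219165   228.29555224   68.        ]
 [ 642.06589563 -146.84912148   68.        ]
 [ 475.96964664 -152.99167545   68.        ]
 [ 458.53501014  217.31198238   68.        ]] [0.54997312 0.03644168 0.068     ] [np.float64(0.1651525455903107), np.float64(0.37561265017545137), np.float64(0.16620979182153575), np.float64(0.3707138593941159)]
223 235 53 6 [9.9870533e-01 5.0869241e-02 2.4877570e+02 2.3764487e+02]
[0.55899618 0.16705558 0.026     ]
[ 0.55368124 -0.00702833  0.026     ]
tin [0.73499051 0.09480626 0.        ]
jar [ 0.74705104 -0.08659544  0.        ]
timer [0.5599436  0.37608392 0.        ]
shk [ 0.6558716  -0.35399717  0.        ]
```

View pics/crop.png

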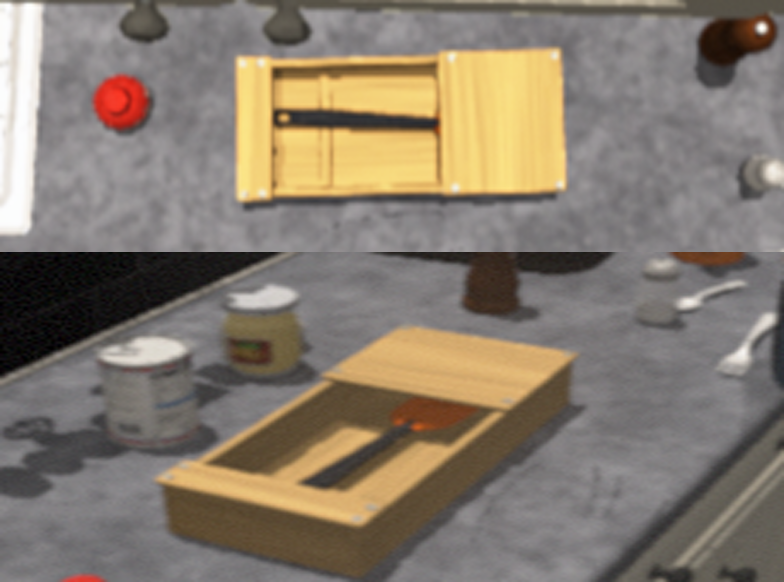

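The crop shows the handle at y ≈ -0.01 to 0.185, lying about level in the opening and about 4.5° off the box axis. The orange blade is under the long board. The shaker is the white thing at the crop's right edge (770, 172). I'll move above the handle now.

```bash
python3 -m handwheel '[[25,56,0,0,0,6.1,1],[25,56,0,0,0,6.1,1],[25,56,0,0,0,6.1,1],[25,56,0,0,0,6.1,1],[25,56,0,0,0,6.1,1],[25,56,0,0,0,6.1,0.7],[25,56,0,0,0,6.1,0.7],[25,56,0,0,0,6.1,0.7],[25,56,0,0,0,6.1,0.7],[20,30,0,0,0,6.1,0.7]]' 100
python3 - <<'E'
from h import *
s=manip.sense();print(s["q"],s["qd"])
snap("wrist","w1.png");c=cal("wrist");print(-c[2].T@c[3],c[2][2])
E
```

```text
t: 1.35
tcp_pos: [0.5285, -0.0199, 0.1949]
tool_rot: [0.717, 0.697, -0.0, -0.001]
force: [-0.1, -0.6, 0.1]
finger_gap: 0.7
gripper_force: 0.0
[-2.49327603e-01  3.99421212e-01  1.67225687e+00  3.72661803e-04
  1.07098493e+00 -2.20422556e-01] [ 0.51200789  0.19516382 -0.34757711 -0.01698531  0.14155427 -0.31667942]
[0.53326819 0.05191097 0.37445466] [-0.0052683  -0.27868739 -0.96036742]
```

View pics/w1.png

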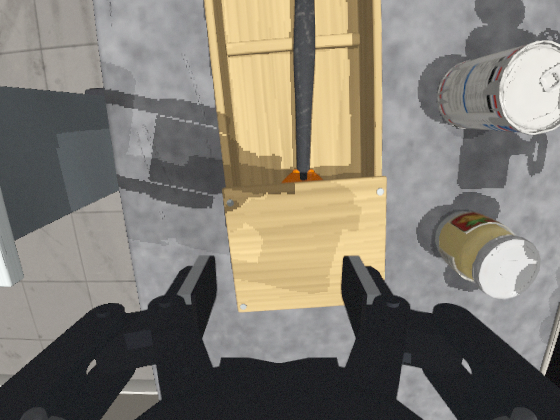

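The wrist view shows the handle running up column 305, the blade neck at (303, 177), the long board edge at about row 185 and the tin and jar on the right. The arm was still moving, so I'll go over the grip point, settle and measure there.

```bash
python3 -m handwheel '[[9,27,0,0,0,0,0.7],[9,27,0,0,0,0,0.7],[5,15,0,0,0,0,0.7],[0,0,0,0,0,0,0.7],[0,0,0,0,0,0,0.7],[0,0,0,0,0,0,0.7],[0,0,0,0,0,0,0.7],[0,0,0,0,0,0,0.7],[0,0,0,0,0,0,0.7],[0,0,0,0,0,0,0.7]]'
python3 - <<'E'
from h import *
s=manip.sense();print(s["q"],s["tcp_pos"])
im=snap("wrist","w2.png");c=cal("wrist")
d=(im.max(2)<75).astype(np.uint8);d[300:]=0
for x,y in((0,0),):pass
for v in range(20,290,20):
    r=np.flatnonzero(d[v,200:420])+200
    if len(r):
        g=max(np.split(r,np.flatnonzero(np.diff(r)>2)+1),key=len)
        a,b=onz(c,g[0],v,.026),onz(c,g[-1]+1,v,.026);print(v,g[0],g[-1],((a+b)/2*1000).round(1),round(1000*(b-a)[0],1))
E
```

```text
t: 2.65
tcp_pos: [0.5515, 0.046, 0.1952]
tool_rot: [0.72, 0.694, 0.0, 0.0]
force: [-0.3, -0.0, -0.2]
finger_gap: 0.696
gripper_force: 0.0
[-1.18714147e-01  4.31224633e-01  1.61365547e+00  2.98276381e-06
  1.09668414e+00 -8.33457596e-02] [0.5515248  0.04600456 0.19523497]
60 287 290 [567.1 171.2  26. ] 4.0
80 273 276 [552.3 152.4  26. ] 4.1
100 273 278 [552.6 132.7  26. ] 6.2
120 273 273 [549.2 112.6  26. ] 1.1
140 273 275 [549.4  91.8  26. ] 3.2
160 275 283 [554.   70.3  26. ] 9.7
180 276 290 [557.6  48.1  26. ] 16.5
200 277 289 [556.9  25.4  26. ] 14.6
220 278 288 [556.2   1.8  26. ] 12.6
260 207 214 [468.3 -45.3  26. ] 9.6
280 342 359 [635.9 -78.   26. ] 22.1
```

View pics/w2.png

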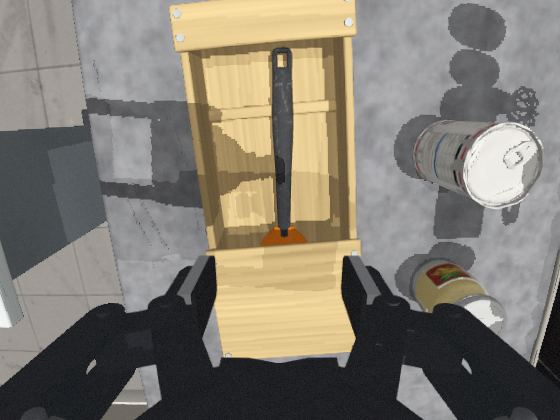

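The whole handle is visible: its end is at (282, 48), clear of the short board edge (row ~42). The neck is at (285, 235), and the long board edge runs from (210, 253) to (357, 241).

Run:
```python
from h import *
c=cal("wrist")
for n,u,v,z in [("end",282,47.5,.026),("mid",283,110,.026),("mid2",284,180,.026),("neck",285,235,.024),("short L",190,52,.068),("short R",352,37,.068),("long L",210,253,.068),("long R",357,241,.068),("c",174,12,.068),("c2",353,-3,.068)]:
    print(n,(onz(c,u,v,z)*1000).round(1))
from scipy.spatial.transform import Rotation as R
print(R.from_quat(manip.sense()["tool_rot"]).as_matrix().round(3))
```

```text
end [560.5 183.3  26. ]
mid [559.5 122.4  26. ]
mid2 [558.2  48.1  26. ]
neck [557.3 -17.3  24. ]
short L [478.1 175.1  68. ]
short R [621.5 182.2  68. ]
long L [478.4 -17.8  68. ]
long R [630.9  -9.9  68. ]
c [466.9 208.8  68. ]
c2 [622.2 214.7  68. ]
[[ 0.035  0.999 -0.   ]
 [ 0.999 -0.035 -0.   ]
 [-0.    -0.    -1.   ]]
```

```bash
python3 -m handwheel '[[7,15,0,0,0,1,0.6],[0,0,-28,0,0,0,0.6],[0,0,-28,0,0,0,0.6],[0,0,-28,0,0,0,0.6],[0,0,-28,0,0,0,0.6],[0,0,-28,0,0,0,0.6],[0,0,-28,0,0,0,0.6],[0,0,-15,0,0,0,0.6],[0,0,0,0,0,0,0.6],[0,0,0,0,0,0,0.6]]'; python3 -c "
from h import *
snap('wrist','w3.png')"
```

```text
t: 3.95
tcp_pos: [0.5594, 0.0612, 0.013]
tool_rot: [0.713, 0.701, 0.001, 0.001]
force: [0.4, -0.1, 0.8]
finger_gap: 0.602
gripper_force: 0.0
```

View pics/w3.png

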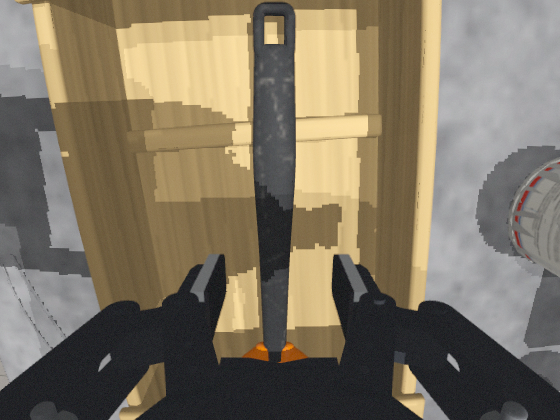

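The handle (column 275) sits between the fingers (inner edges at columns 222 and 335). I'll lower slightly and close.

```bash
python3 -m handwheel '[[0,0,-2,0,0,0,0.5],[0,0,0,0,0,0,0.3],[0,0,0,0,0,0,0],[0,0,0,0,0,0,0],[0,0,0,0,0,0,0],[0,0,0,0,0,0,0],[0,0,0,0,0,0,0],[0,0,0,0,0,0,0],[0,0,0,0,0,0,0],[0,0,0,0,0,0,0]]' 100
```

```text
t: 5.25
tcp_pos: [0.5585, 0.061, 0.0102]
tool_rot: [0.713, 0.701, 0.0, 0.0]
force: [0.9, -0.6, -0.5]
finger_gap: -0.0
gripper_force: 0.0
```

```bash
python3 -c "
from h import *
print(manip.sense())
a=snap('wrist','w4.png');b=snap('side','s4.png')
b=cv2.resize(b[155:295,170:400],(560,340))
cv2.imwrite('pics/c4.png',np.vstack([a[160:],b])[:,:,::-1])"
```

```text
{'t': 5.25, 'q': array([-8.99961490e-02,  7.18750915e-01,  1.72672208e+00, -2.24553187e-05,
        6.96102180e-01, -7.21338538e-02]), 'qd': array([1.34701921e-03, 2.04611869e-04, 2.10022989e-03, 7.04304923e-05,
       2.89508054e-04, 7.47610543e-04]), 'tau': array([ 9.91050979e-05, -4.36591172e+01, -9.14575338e+00, -2.02550232e-04,
        8.26559499e-04,  2.21582965e-06]), 'tcp_pos': array([0.55854078, 0.06104355, 0.01021407]), 'tool_rot': array([7.13387734e-01, 7.00769535e-01, 1.73720423e-07, 1.13230816e-05]), 'force': array([ 0.88578307, -0.58191722, -0.54993074]), 'ft_torque': array([-0.01191581, -0.00571011,  0.01227587]), 'gripper_force': 0.0, 'finger_gap': -5.370228091420569e-07}
```

View pics/c4.png

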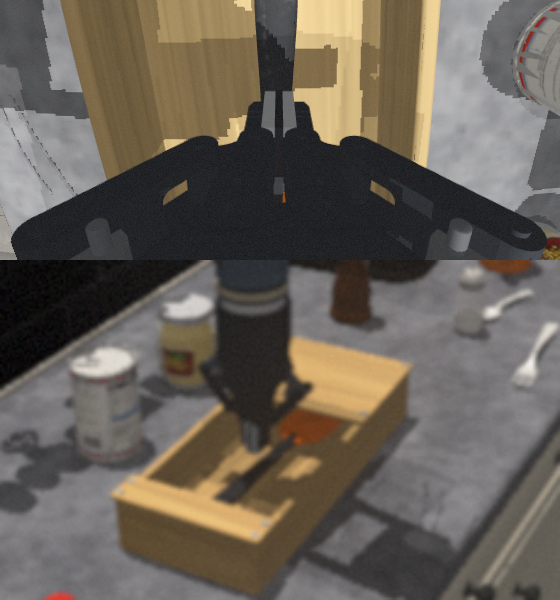

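```bash
python3 -c "
from h import *
c=cal('side');im=cv2.imread('pics/s4.png')
P=[[.5585,.061,z] for z in(.0102,.022,.029,.04)]+[[.5605,.183,.022],[.557,-.015,.022]]
p=proj(c,P);print(p.round(1)); print(proj(cal('wrist'),P).round(1))
x0,y0,k=230,180,7
o=cv2.resize(im[y0:y0+80,x0:x0+110],None,fx=k,fy=k,interpolation=2)
for i,q in enumerate(p):cv2.circle(o,tuple(int(v) for v in ((q+.5-[x0,y0])*k)),4,[(0,255,0),(255,0,0),(255,255,0),(255,0,255),(0,0,255),(0,255,255)][i],-1)
cv2.imwrite('pics/c5.png',o)"
```

```text
[[274.9 245.4]
 [274.8 241.6]
 [274.8 239.3]
 [274.7 235.7]
 [247.4 266.2]
 [290.1 227.9]]
[[277.5 238.1]
 [277.4 245.8]
 [277.4 250.8]
 [277.3 259.5]
 [276.7   3.4]
 [277.4 355.9]]
```

View pics/c5.png

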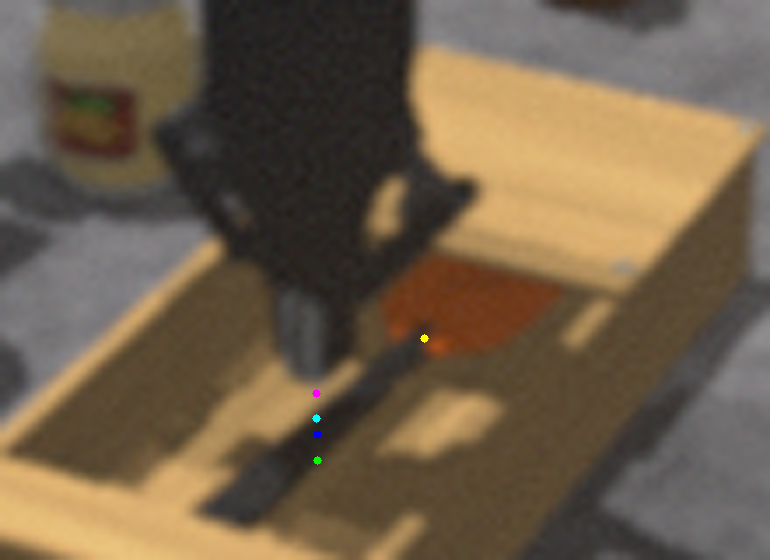

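The crop shows the closed fingertips ending about 8 px above where the reported TCP projects, so they closed above the handle. I'll measure that gap and the knuckle width.

```bash
python3 -c "
from h import *
c=cal('side')
def ony(c,u,v,y):
    o,d=ray(c,u,v);return ((o+d*(y-o[1])/d[1])*1000).round(1)
for n,u,v in(('kL',160,130),('kR',475,190),('tipL',290,375),('tip',310,380),('tipR',350,365),('padtop',275,285)):print(n,ony(c,230+u/7-.5,180+v/7-.5,.061),ony(c,230+u/7-.5,180+v/7-.5,.072))
w=cal('wrist')
for z in(.01,.03,.04,.05,.06):print(z,proj(w,[[.5585,.072,z],[.5585,.05,z]]).round(0).tolist())
im=cv2.imread('pics/w4.png').max(2);print(im[230:300:4,[262,270,278,288,296]].T)"
```

```text
kL [622.4  61.  132. ] [614.6  72.  139.4]
kR [493.3  61.  144. ] [487.3  72.  151.2]
tipL [569.7  61.   44.3] [562.6  72.   52.9]
tip [561.1  61.   45. ] [554.2  72.   53.5]
tipR [544.  61.  57.] [537.3  72.   65.4]
padtop [575.1  61.   81.2] [568.   72.   89.2]
0.01 [[277.0, 221.0], [278.0, 255.0]]
0.03 [[277.0, 232.0], [278.0, 270.0]]
0.04 [[277.0, 239.0], [278.0, 279.0]]
0.05 [[277.0, 247.0], [278.0, 289.0]]
0.06 [[277.0, 256.0], [278.0, 300.0]]
[[ 37  40  38  38  39  37  44  38  33  36  49  82 105 104 106  31  40  36]
 [ 45  45  38  39  42  50 110 108 112 107 109 109 106 108 107 103  38  36]
 [ 42  34  35  43  41  35  36  35  32  29  35  31  42  32  31  39  41  40]
 [ 35  33  40  41  35  50 110 108 108 110 108 109 109 110 108  63  40  34]
 [127 133 129 131 129 217 220 217  41  38  35  39  38  67  85  35  38  35]]
```

Both views put the true fingertips at z ≈ 0.054, about 43 mm behind the reported TCP and aligned in x and y. So I'll open, go down about 42 mm more and close again, watching the force.

```bash
python3 -m handwheel '[[0,0,0,0,0,0,0.55],[0,0,0,0,0,0,0.55],[0,0,0,0,0,0,0.55],[0,0,0,0,0,0,0.55],[0,0,-10,0,0,0,0.55],[0,0,-10,0,0,0,0.55],[0,0,-10,0,0,0,0.55],[0,0,-8,0,0,0,0.55],[0,0,0,0,0,0,0.55],[0,0,0,0,0,0,0.55]]'
```

```text
t: 6.6
tcp_pos: [0.5587, 0.061, -0.0278]
tool_rot: [0.713, 0.701, 0.0, 0.0]
force: [-0.6, -0.9, 0.2]
finger_gap: 0.549
gripper_force: 0.0
```

```bash
python3 -c "
from h import *
a=snap('wrist','w5.png');b=snap('side','s5.png')
b=cv2.resize(b[175:265,215:355],(560,360),interpolation=2)
cv2.imwrite('pics/c6.png',np.vstack([a[180:],b])[:,:,::-1])"
```

```text
(no output)
```

View pics/c6.png

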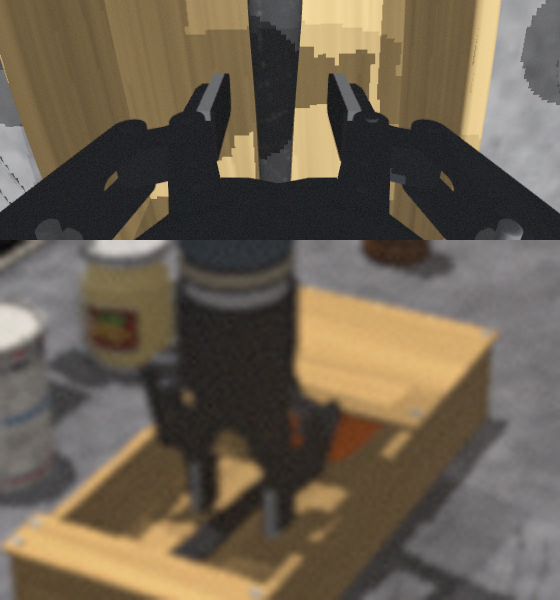

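The fingers now straddle the handle in both views (wrist: inner edges at columns 230 and 330, handle at 250–300). I'll lower 4 mm and close.

```bash
python3 -m handwheel '[[-1,0,-4,0,0,0,0.5],[0,0,0,0,0,0,0],[0,0,0,0,0,0,0],[0,0,0,0,0,0,0],[0,0,0,0,0,0,0],[0,0,0,0,0,0,0],[0,0,0,0,0,0,0],[0,0,0,0,0,0,0],[0,0,0,0,0,0,0],[0,0,0,0,0,0,0]]' 100
```

```text
t: 7.95
tcp_pos: [0.5584, 0.061, -0.0296]
tool_rot: [0.713, 0.701, 0.001, 0.001]
force: [-1.1, -0.4, 14.1]
finger_gap: 0.2
gripper_force: 99.4
```

The handle is gripped (gap 0.2, 99 N). I'll lift a little and slide towards the long-board end.

```bash
python3 -m handwheel '[[0,0,2,0,0,0,0],[0,0,2,0,0,0,0],[0,0,3,0,0,0,0],[0,-4,0,0,0,0,0],[0,-4,0,0,0,0,0],[0,-4,0,0,0,0,0],[0,-4,0,0,0,0,0],[0,-4,0,0,0,0,0],[0,0,0,0,0,0,0],[0,0,0,0,0,0,0]]'
```

```text
t: 9.2
tcp_pos: [0.5575, 0.0411, -0.0248]
tool_rot: [0.713, 0.701, 0.0, -0.0]
force: [0.2, 0.2, -0.8]
finger_gap: 0.195
gripper_force: 97.6
```

```bash
python3 -m handwheel '[[0,0,4,2,0,0,0],[0,0,4,2,0,0,0],[0,0,4,2,0,0,0],[0,0,4,2,0,0,0],[0,0,5,2,0,0,0],[0,0,5,2,0,0,0],[0,0,5,2,0,0,0],[0,1,5,2,0,0,0],[0,0,0,0,0,0,0],[0,0,0,0,0,0,0]]'; python3 -c "
from h import *
from scipy.spatial.transform import Rotation as R
s=manip.sense();M=R.from_quat(s['tool_rot']).as_matrix();print(s['force'],s['ft_torque'],M.round(3))
G=s['tcp_pos']-.052*M[:,2];a=M[:,0]
P=[G-a*.170,G-a*.075,G,G+a*.122];print(np.round(P,3))
b=snap('side','s6.png');c=cal('side');x0,y0,k=215,160,5
o=cv2.resize(b[y0:y0+110,x0:x0+150],None,fx=k,fy=k,interpolation=2)[:,:,::-1].copy()
for q in proj(c,P):cv2.circle(o,tuple(int(v) for v in ((q+.5-[x0,y0])*k)),3,(0,255,0),-1)
cv2.imwrite('pics/c7.png',o)"
```

```text
t: 10.45
tcp_pos: [0.5573, 0.0422, 0.0111]
tool_rot: [0.706, 0.694, 0.097, -0.099]
force: [-0.5, -0.3, -1.1]
finger_gap: 0.197
gripper_force: 97.6
[-0.47394945 -0.28927937 -1.05093715] [-0.02137898  0.00768231 -0.01085633] [[ 0.018  1.    -0.   ]
 [ 0.961 -0.017  0.275]
 [ 0.275 -0.005 -0.961]]
[[ 0.554 -0.136  0.014]
 [ 0.556 -0.044  0.04 ]
 [ 0.557  0.028  0.061]
 [ 0.56   0.145  0.095]]
```

View pics/c7.png

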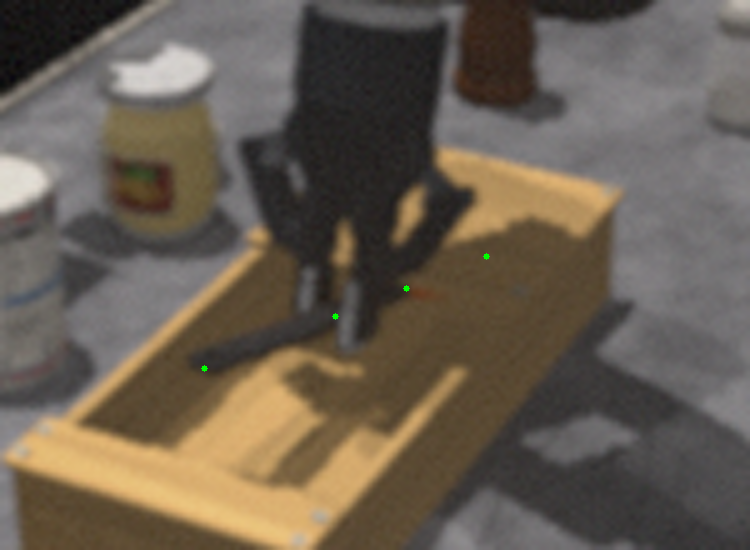

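The scraper is held tilted as predicted: its end at (204, 365) matches the projected point, and the neck is just under the board edge at (420, 293). Now I'll slide it out along its axis.

```bash
python3 -m handwheel '[[0,8,2.3,0,0,0,0],[0,14,4,0,0,0,0],[1,14,4,0,0,0,0],[0,14,4,0,0,0,0],[0,14,4,0,0,0,0],[1,14,4,0,0,0,0],[0,14,4,0,0,0,0],[0,14,4,0,0,0,0],[0,14,4,0,0,0,0],[0,14,4,0,0,0,0]]'
```

```text
t: 11.75
tcp_pos: [0.5595, 0.1769, 0.0497]
tool_rot: [0.706, 0.694, 0.097, -0.099]
force: [-0.5, 0.1, -1.1]
finger_gap: 0.2
gripper_force: 97.6
```

The blade edge is now about 14 mm past the board edge, and the force is still near zero. I'll go a bit further along the axis, then lift.

```bash
python3 -m handwheel '[[0,10,3,0,0,0,0],[0,0,8,0,0,0,0],[0,0,15,0,0,0,0],[0,0,20,0,0,0,0],[0,0,20,0,0,0,0],[0,0,20,0,0,0,0],[0,0,20,0,0,0,0],[0,0,10,0,0,0,0],[0,0,0,0,0,0,0],[0,0,0,0,0,0,0]]'
```

```text
t: 13.0
tcp_pos: [0.5589, 0.1858, 0.1649]
tool_rot: [0.707, 0.694, 0.097, -0.1]
force: [-0.1, -0.3, -0.5]
finger_gap: 0.203
gripper_force: 97.6
```

```bash
python3 -m handwheel '[[0,-8,0,-2,0,0,0],[0,-16,0,-2,0,0,0],[0,-18,-3,-2,0,0,0],[0,-18,-5,-2,0,0,0],[0,-18,-5,-2,0,0,0],[0,-18,-5,-2,0,0,0],[0,-18,-5,-2,0,0,0],[0,-12,-4,-2,0,0,0],[0,-4,0,0,0,0,0],[0,0,0,0,0,0,0]]'; python3 -m handwheel '[[0,0,0,0,0,0,0],[0,0,0,0,0,0,0],[0,0,0,0,0,0,0],[0,0,0,0,0,0,0],[0,0,0,0,0,0,0],[0,0,0,0,0,0,0],[0,0,0,0,0,0,0],[0,0,0,0,0,0,0],[0,0,0,0,0,0,0],[0,0,0,0,0,0,0]]'; python3 -c "
from h import *
b=snap('side','s8.png');c=cal('side');h=cv2.cvtColor(b,cv2.COLOR_RGB2HSV)
m=cv2.inRange(h,(3,150,80),(14,255,255));m[300:]=0;m[:150]=0
for k in cv2.findContours(m,0,1)[0]:
    if cv2.contourArea(k)>15:
        print(cv2.boundingRect(k)); 
s=manip.sense();G=s['tcp_pos']+[0,0,.052]
P=[G+[0,y,0] for y in(-.17,-.072,0,.122)];print(np.round(P,3),proj(c,P).round(1),s['qd'].round(3))"
```

```text
t: 14.25
tcp_pos: [0.5593, 0.056, 0.1381]
tool_rot: [0.714, 0.701, -0.0, -0.001]
force: [-0.2, 0.9, -0.1]
finger_gap: 0.2
gripper_force: 97.6
t: 15.5
tcp_pos: [0.5595, 0.056, 0.1385]
tool_rot: [0.713, 0.701, 0.0, -0.0]
force: [0.7, 0.6, -0.5]
finger_gap: 0.198
gripper_force: 97.6
(291, 154, 28, 19)
(368, 150, 20, 10)
[[ 0.56  -0.114  0.19 ]
 [ 0.56  -0.016  0.19 ]
 [ 0.56   0.056  0.19 ]
 [ 0.56   0.178  0.19 ]] [[307.6 156.9]
 [289.3 170.7]
 [274.3 182.1]
 [245.4 203.9]] [ 0.001  0.001 -0.001  0.001  0.002  0.002]
```

```bash
python3 -c "
from station import manip
print(manip.sign_off())"
```

```text
the job is handed in; nothing more can be done
None
```

The scraper is out of the box, handle end first, and the gripper is holding it still and level at about z = 0.19 m, roughly 0.12 m above the box top; I handed the job in at 15.5 s of robot time, after a first grasp that closed above the handle and had to be redone lower.

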